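# Lower the ratchet hold-down onto the brake shoe

## Robot

A 7-joint arm with a two-finger parallel gripper is mounted at the origin on a cart in front of the work surface, level with it; the furniture and walls round the work are solid. World frame = base frame: x ahead of the robot, y to its left, z up, the work surface at z = 0. Lengths are in m, angles in rad, forces in N, time in s.
With the tool pointing down it reaches from about 0.35 to 0.9 m from the base axis. Payload 7.2 kg.
Tool frame: the origin (TCP) lies on the mounting face of the last link; the fingertips stand 182 mm ahead of it and the grasp point (between the pads) lies 163 mm ahead of it; z points along the fingers, y is the line along which they close (so a half turn about z gives the same grasp; the last joint's range is limited). The gripper opens to 88 mm and grips with 3 to 60 N. Pads are 20 mm wide; open, the fingers measure 115 mm over their backs; the gripper's body (75 mm by 178 mm) begins 61 mm behind the grasp point.
Start: joints at [-1.193, 0.411, -0.013, 1.596, 0.006, 1.134, -0.082], TCP at [0.269, 0.564, 0.405] pointing down, gripper open.
Joint ranges: [-2.95, 2.95], [-0.29, 1.99], [-1.47, 1.44], [0.14, 2.54], [-1.03, 4.17], [0.13, 1.85], [-2.86, 2.86]. Speed limits (rad/s): [2.39, 2.39, 3.01, 3.01, 3.14, 3.14, 3.14].

## Interface

Orientations are given as a unit quaternion [x, y, z, w].
In Python, from cell import bot, cams, job gives the robot as it stands.
- The arm moves only by the tool jog_arm, never from a script. Its argument "targets" is one flat list of numbers, 7 for each row, row after row: the gripper's target within -1 to 1 (shut at 1, half-way at 0, fully open at -1), then the shift along the tool's x, y, z in m, then the turn, a rotation vector about the tool's x, y, z in rad. A call has 1 to 5 rows; each row is the pose to reach, as a shift and turn from the pose commanded when the call began, along the tool's axes at that moment; what a row does not reach only later rows make up. A row lasts 1/12 s, in which the tool goes at most 41.7 mm and 7.16 degrees, less where a joint would pass 70% of its speed; a pose out of reach is approached as far as the arm can. A call with a gripper value outside its range is refused whole. The fingers move at their own pace and stop on an object; "newtons" is the grip in N (left out, the last holds). Time passes only in rows, so rows that repeat a pose let the fingers close. It gives the time, the measured TCP pose, the force, the opening and the grip force at its end, in the units of the state.
- bot.sense(): the state, without advancing time (a new reading comes with each control period).
- cams.read_camera(name): name is "scene" or "side" or "wrist"; returns a dict with "pixels" (384x512x3 uint8, red, green, blue), "fovy" (degrees; the focal length in pixels is half the picture's height over the tangent of half this angle, whatever the lens; pixels are square), "cx", "cy" (the principal point, pixels), "R" (3x3) and "t" (3): a world point X has camera coordinates R X + t; the wrist camera has in their place "mount" (4x4, takes a point from camera to tool coordinates, whose origin is the TCP and whose axes are the flange's). Camera axes: x right, y down, z forward; pixel columns grow to the right and rows downward; lengths in m; the calibration is good to about 2 mm. The wrist camera is an equidistant fisheye: a pixel r from the principal point sees the ray r / f radians off the axis. A picture is of the moment at which its call begins: read the wrist's pose just before it. There is no depth.
- job.close_job(): hands the job in; it is judged then, once.
The state is a dict: "clock": time; "qpos": joint angles; "dq": joint speeds; "joint_torque": joint torques, N m; "position": TCP position; "tcp_rot": TCP orientation; "wrist_force": force on the tool from outside, world axes, zero at the start; "wrist_torque": the same for the moment, N m; "grip_width": finger opening in m; "grip_force": force on a finger pad.
Only numpy, scipy, OpenCV 4.12 (cv2) and the standard library are available. Lean on these libraries where they do the work, as an engineer would, in place of code of your own. Each camera call takes 0.05 s, during which the arm holds its last target. There are 200 camera calls.

## Task

The blue arm of the hold-down is propped up on its ratchet. With the fingertips, press the red pawl paddle down to free the pawl, keep it pressed and push the arm down past its teeth until the rubber pad sits on the brake shoe, then let go so that the pawl springs back into the teeth. Do not grasp or lift anything, do not shove the brake shoe about, and leave the red bottle, the bearing and the brass plug where they are.

Things in the scene. Friction and masses are not known exactly. Their poses are not given: they have to be found in the camera images.
- hold_down: fixed ratchet hold-down: grey base plate 230 x 140 x 10 mm with a grey post, a blue arm and a steel toothed quadrant of 95 mm radius in the plane beside the arm (16 mm to +y of it). Origin on the worktop under the middle of the shoe side (40 mm from the plate's middle); its x axis points from the arm's free end to the hinge, z up. The plate spans x -75 to 155 mm
- hinge (a point): the arm's hinge, 85 mm above the worktop, 110 mm along +x from the hold_down origin; hinge line = hold_down y axis. The arm is 207 mm long, 14 mm wide, 18 mm high, runs from here to the hold_down -x side and ends in a black rubber sleeve
- ratchet_arm (a joint): arm angle in rad: 0 level with the pad just on the brake shoe, positive raised; starts near 0.48, in a notch. Notches every 0.16 rad (0, 0.16, 0.32 ...) with up to 0.05 rad of play either way; unless the pawl is pressed the teeth block the arm both ways. Stiff hinge: with the pawl free the arm stays where it is left and takes about 6 N in all at the paddle to push down
- pawl (a joint): pawl angle relative to the arm in rad: 0 sprung home in the teeth, free of the teeth from about 0.18, 0.24 fully pressed against its stop (20 mm of paddle travel, about 3 N). The paddle is pressed toward the arm and springs back when let go; the push at the stop is passed on to the arm
- paddle_top (a point): middle of the top face of the red thumb paddle (36 mm along the arm, 30 mm wide), above the arm near its free end, 187 mm from the hinge line; about 205 mm above the worktop at the start; pressed to its stop it lies about 16 mm above the arm's centre line (100 mm above the worktop when the arm is level). It moves on an arc about the hinge
- press_pad (a point): middle of the underside of the round black rubber pad (42 mm across) under the arm, 135 mm from the hinge
- brake_shoe: loose tan curved brake shoe 44 x 104 x 36 mm, lying on the rubber mat of the base plate (mat 13 mm above the worktop) under the pad; origin at the middle of its underside
- bearing: bystander: ball bearing 48 mm across, 14 mm high, origin under its middle
- glue_bottle: bystander: small red bottle with a white nozzle, 44 mm across, 106 mm high, standing; origin under its middle
- brass_plug: bystander: hexagonal brass plug 27 x 24 x 20 mm, origin under its middle
Not all that is in view belongs to the job. Leave any green or turquoise look-alike of the brake_shoe alone.

How it is judged:
By the outcome, as a careful person would: the job done as asked, in the order asked, and still so for the second after the job is handed in, with the robot touching nothing.
It also fails if it takes over 32 s, if anything falls off the work surface, if the arm or the gripper's body presses on something with over 40 N, if the wrist force passes 120 N, or if a joint passes its speed limit or range.

## Working session

There is one attempt and no reset: what is moved stays moved. The work goes in short steps, Python scripts to look and compute and a tool call to move; the robot and the scene stay as the last step left them, time stands still between calls to the robot, and variables do not carry over. Pictures are saved under pics/ and viewed, at most 10 in all, crops included, and the job is handed in when it is done.

Besides the shell and the picture viewer there is one more tool, called after "Emit:" by a JSON object that holds its "op" and its "data". jog_arm: Moves the arm, as the interface text tells. Its arguments: {"type":"object","properties":{"targets":{"type":"array","items":{"type":"number"}},"newtons":{"type":"number"}},"required":["targets"]}

```bash
mkdir -p pics
cat > h.py <<'E'
import numpy as np,cv2
from cell import bot,cams,job
def foc(c): return 192/np.tan(np.radians(c['fovy'])/2)
def ray(c,u,v):
    d=np.array([(u-c['cx'])/foc(c),(v-c['cy'])/foc(c),1.]);R=np.array(c['R']);return -R.T@np.array(c['t']),R.T@d
def plane(c,u,v,z):
    o,d=ray(c,u,v);return o+d*(z-o[2])/d[2]
def tri(c1,p1,c2,p2):
    A=[];b=[]
    for c,p in((c1,p1),(c2,p2)):
        o,d=ray(c,*p);d/=np.linalg.norm(d);M=np.eye(3)-np.outer(d,d);A.append(M);b.append(M@o)
    X=np.linalg.lstsq(np.vstack(A),np.hstack(b),rcond=None)[0];return X
def proj(c,X):
    p=np.array(c['R'])@X+np.array(c['t']);return p[:2]/p[2]*foc(c)+[c['cx'],c['cy']]
def blobs(c):
    hsv=cv2.cvtColor(c['pixels'],cv2.COLOR_RGB2HSV)
    for n,lo,hi in(('red',(0,140,60),(8,255,255)),('red2',(172,140,60),(180,255,255)),('blue',(100,120,40),(130,255,255)),('tan',(10,50,80),(25,200,255))):
        m=cv2.inRange(hsv,lo,hi);k,l,s,ce=cv2.connectedComponentsWithStats(m)
        for i in range(1,k):
            if s[i,4]>40: print(n,s[i],ce[i].round(1))
E
python3 - <<'E'
from h import *
s=bot.sense();print({k:np.round(v,3) for k,v in s.items()})
ims=[]
for n in('scene','side'):
    c=cams.read_camera(n);np.save(n+'.npy',c,allow_pickle=True);print(n,c['fovy']);blobs(c);cv2.imwrite(f'pics/{n}0.png',c['pixels'][:,:,::-1])
E
```

```text
{'clock': np.float64(0.0), 'qpos': array([-1.193,  0.412, -0.013,  1.597,  0.006,  1.134, -0.082]), 'dq': array([ 0.001, -0.   ,  0.001,  0.001,  0.   ,  0.001, -0.001]), 'joint_torque': array([ 1.0000e-03, -5.8794e+01,  6.4200e-01, -2.9107e+01, -5.4000e-02,
        1.8000e-02,  0.0000e+00]), 'position': array([0.269, 0.564, 0.404]), 'tcp_rot': array([ 0.221,  0.975, -0.001, -0.   ]), 'wrist_force': array([0.291, 0.208, 0.788]), 'wrist_torque': array([-0.016,  0.012, -0.052]), 'grip_force': np.float64(0.0), 'grip_width': np.float64(0.088)}
scene 43.510557442503156
red [271 124   5  14  54] [272.8 130.5]
red [283 124   7  15  54] [286.2 131.4]
red [302 126  20  16 141] [311.2 133.6]
red [241 128  16  10  50] [250.5 132.9]
red [ 428  140   59   60 1106] [450.2 175.4]
red [396 154  16  29 226] [404.  169.5]
red [478 177  21  22  98] [490.3 185.4]
red [431 201  23  15 128] [441.6 208. ]
red [ 339  211   64   88 1866] [374.  255.5]
red [437 215  18  44 163] [445.  235.7]
red [316 246  20  13  63] [325.5 251.4]
red2 [258 234  24  32 593] [269.3 250.7]
blue [    0     0   261   274 39970] [
[... 2005 characters left out ...]
4] [279.9 137.7]
blue [243 147  12   9  45] [249.4 151. ]
tan [ 401    0  111  154 7125] [469.3  63.9]
tan [  0  31  44  14 399] [21.8 36.9]
tan [276  46  10  12  68] [281.2  51.2]
tan [296  65  10   6  47] [300.7  67.3]
tan [124  70  13   9  47] [129.6  74.2]
tan [300  78  14  31  54] [303.4  89.7]
tan [445 147  18  11  82] [455.4 152. ]
tan [ 20 155  37  15 186] [ 41.4 161.9]
tan [274 156  19  34 432] [282.7 172.6]
tan [ 28 166  14   7  71] [ 35.5 169.5]
tan [ 44 169  17  14 107] [ 52.5 175.7]
tan [249 204  13  14  78] [254.9 210.4]
tan [ 76 244  20  26 217] [ 86.3 258.2]
tan [ 40 254  15   4  46] [ 46.  255.6]
tan [ 25 256  32   6  82] [ 38.8 259.1]
tan [461 306  12  10  49] [466.4 310.5]
```

View pics/scene0.png

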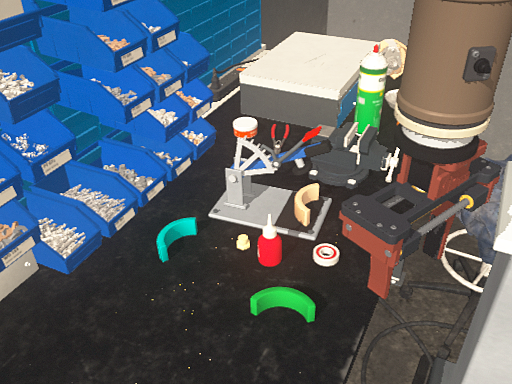

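View pics/side0.png

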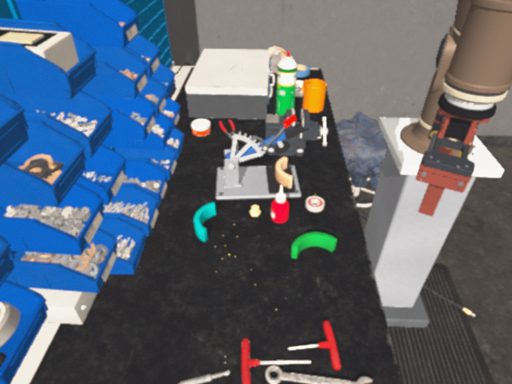

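Candidates for the red paddle: scene (311,133) / side (289,120), on the raised arm's end; red pliers at scene (280,131) / side (228,127); the bottle at (269,250); red caps (245,128) and (376,48). I choose the first because it sits at the free end of the blue arm. I'll check it in a crop.

Run:
```python
from h import *
S=np.load('scene.npy',allow_pickle=True).item();D=np.load('side.npy',allow_pickle=True).item()
a=cv2.resize(S['pixels'][110:245,200:345],None,fx=4,fy=4,interpolation=3)
b=cv2.resize(D['pixels'][95:215,205:345],None,fx=4,fy=4,interpolation=3)
cv2.imwrite('pics/cs.png',a[:,:,::-1]);cv2.imwrite('pics/cd.png',b[:,:,::-1])
print('paddle',tri(S,(311.2,133.6),D,(289.6,120.5)))
for n,p in(('L',(209,215)),('NR',(318,236)),('FR',(332,205)),('BL',(230,182))):print(n,plane(S,*p,.01).round(3))
for n,p in(('bottle',(269,262)),):print(n,plane(S,*p,.0).round(3))
print(-np.array(S['R']).T@S['t'],-np.array(D['R']).T@D['t'])
```

```text
paddle [0.50359713 0.25427362 0.19461209]
L [0.684 0.345 0.01 ]
NR [0.458 0.313 0.01 ]
FR [0.467 0.207 0.01 ]
BL [0.703 0.221 0.01 ]
bottle [0.518 0.408 0.   ]
[0.23746273 0.99214447 0.61961378] [0.55104824 1.05461185 0.62743664]
```

View pics/cs.png

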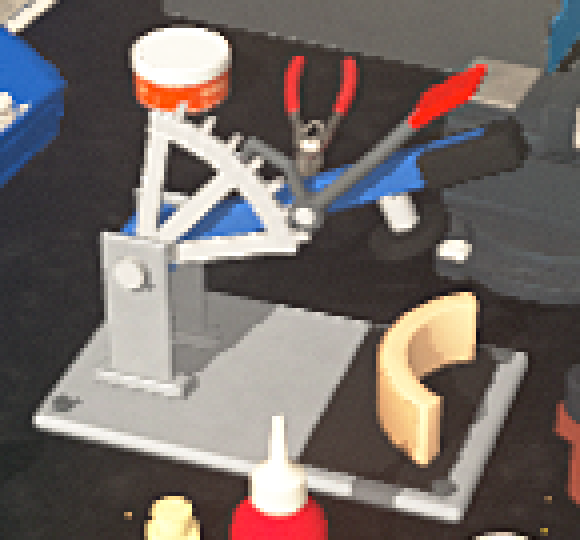

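View pics/cd.png

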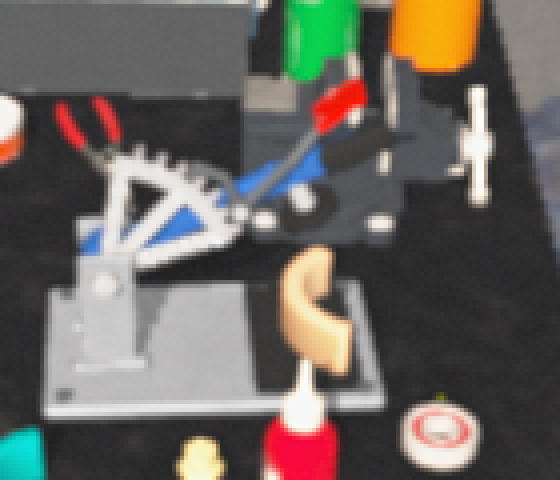

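The crops confirm it: the red paddle (scene 311,133; side 289,120) is on the lever above the blue arm with its black sleeve. The plate and shoe are below, with a vise behind. Next I compute the frame and the path.

```bash
cat >> h.py <<'E'
from scipy.spatial.transform import Rotation as Ro
def load(): return np.load('scene.npy',allow_pickle=True).item(),np.load('side.npy',allow_pickle=True).item()
E
python3 - <<'E'
from h import *
S,D=load()
P=[(-75,70),(155,70),(155,-70),(-75,-70)]
s=[(316,237),(209,215),None,(331.3,198)]; d=[(300.7,194),(216.5,196.5),(217.5,167),(297,166.3)]
A=[];B=[]
for i in range(4):
    for c,q in((S,s[i]),(D,d[i])):
        if q: X=plane(c,*q,.01);print(P[i],X.round(4));A.append(P[i]);B.append(X[:2])
A=np.array(A)/1e3;B=np.array(B)
M,_=cv2.estimateAffinePartial2D(A,B);print(M)
R,_=Ro.align_vectors(np.c_[B-B.mean(0),0*B[:,0]],np.c_[A-A.mean(0),0*A[:,0]]);yaw=R.as_euler('zyx')[0]
o=B.mean(0)-R.as_matrix()[:2,:2]@A.mean(0);print('yaw',yaw,'o',o)
H=lambda p:np.r_[o,0]+R.apply(p)
print('hinge',H([.11,0,.085]))
for n,c in(('S',S),('D',D)):print(n,'pred hinge',proj(c,H([.11,0,.085])),'paddle',proj(c,H([.11-.1435,0,.205])))
print('vise jaw',tri(S,(327,130.5),D,(272.5,118)))
pad=tri(S,(311.2,133.6),D,(289.6,120.5));print('pad in H',R.inv().apply(pad-np.r_[o,0]))
E
```

```text
(-75, 70) [0.4607 0.3171 0.01  ]
(-75, 70) [0.4644 0.3177 0.01  ]
(155, 70) [0.684  0.3449 0.01  ]
(155, 70) [0.6888 0.339  0.01  ]
(155, -70) [0.7036 0.2056 0.01  ]
(-75, -70) [0.4763 0.1843 0.01  ]
(-75, -70) [0.4689 0.1907 0.01  ]
[[ 0.97540941 -0.09171798  0.54173952]
 [ 0.09171798  0.97540941  0.25941821]]
yaw 0.0937545307153989 o [0.5412824  0.25917145]
hinge [0.65079931 0.26946935 0.085     ]
S pred hinge [238.942363   169.80806049] paddle [308.90476498 128.18723977]
D pred hinge [232.14075653 158.78122096] paddle [288.12977999 117.28009665]
vise jaw [0.54528951 0.03222297 0.08269464]
pad in H [-0.03797828 -0.00134834  0.19461209]
```

```bash
cat >> h.py <<'E'
RH=Ro.from_euler('z',0.0938);OH=np.array([.5413,.2592,0])
def pose(x,y,z,phi): # fingertip in hold_down frame, tilt phi -> TCP pose
    Z=np.array([-np.sin(phi),0,-np.cos(phi)]);Y=np.array([0,1.,0]);X=np.cross(Y,Z)
    return OH+RH.apply(np.array([x,y,z])-.182*Z), RH*Ro.from_matrix(np.c_[X,Y,Z])
def rows(p0,R0,wps):
    for w in wps:
        p,R=pose(*w);print(w,np.r_[R0.inv().apply(p-p0),(R0.inv()*R).as_rotvec()].round(4).tolist())
def now():
    s=bot.sense();p0=np.array(s['position']);R0=Ro.from_quat(s['tcp_rot']);R=RH.inv()*R0;z=R.as_matrix()[:,2]
    print('t',s['clock'],'tip',(RH.inv().apply(p0-OH)+.182*z).round(4),'phi',np.arcsin(-z[0]).round(3),'F',RH.inv().apply(s['wrist_force']).round(2),'w',s['grip_width'])
    return p0,R0
E
python3 - <<'E'
from h import *
p,R=now()
rows(p,R,[(-.02,0,.25,.35)])
E
```

```text
t 0.1 tip [-0.2423  0.3284  0.2219] phi 0.001 F [ 0.76  0.14 -1.21] w 0.0877563112330597
(-0.02, 0, 0.25, 0.35) [-0.413, -0.1358, -0.0168, 0.093, 0.3412, -0.5342]
```

Emit:
{"op": "jog_arm", "data": {"targets": [1,-0.02,-0.005,-0.02,0.005,0.02,-0.03,1,-0.05,-0.017,-0.03,0.012,0.04,-0.065,1,-0.085,-0.028,-0.035,0.02,0.07,-0.11,1,-0.12,-0.04,-0.035,0.027,0.1,-0.155,1,-0.155,-0.05,-0.035,0.035,0.13,-0.2], "newtons": 10}}

```text
clock: 0.52
position: [0.3885, 0.4506, 0.44]
tcp_rot: [0.121, 0.99, -0.002, -0.068]
wrist_force: [0.6, 0.8, 0.5]
grip_width: 0.0583
grip_force: 0.0
```

Run:
```python
from h import *
p,R=now()
rows(p,R,[(-.02,0,.25,.35)])
```

```text
t 0.5167 tip [-0.1584  0.2093  0.2597] phi 0.133 F [0.67 0.76 0.46] w 0.05828490343394682
(-0.02, 0, 0.25, 0.35) [-0.2349, -0.135, -0.0096, 0.0603, 0.2105, -0.3308]
```

Emit:
{"op": "jog_arm", "data": {"targets": [1,-0.03,-0.018,-0.001,0.008,0.027,-0.043,1,-0.061,-0.035,-0.002,0.016,0.055,-0.086,1,-0.093,-0.053,-0.004,0.024,0.083,-0.13,1,-0.125,-0.072,-0.005,0.032,0.112,-0.176,1,-0.157,-0.09,-0.006,0.04,0.14,-0.22]}}

```text
clock: 0.93
position: [0.5188, 0.3249, 0.4265]
tcp_rot: [0.01, 0.99, -0.006, -0.139]
wrist_force: [0.5, 0.3, 0.4]
grip_width: 0.0247
grip_force: 0.0
```

Emit:
{"op": "jog_arm", "data": {"targets": [1,-0.028,-0.012,-0.001,0.007,0.025,-0.04,1,-0.055,-0.024,-0.001,0.013,0.048,-0.075,1,-0.075,-0.035,-0.002,0.018,0.068,-0.105,1,-0.075,-0.035,-0.002,0.018,0.068,-0.105]}}

```text
clock: 1.27
position: [0.5934, 0.2854, 0.4059]
tcp_rot: [-0.039, 0.984, -0.009, -0.173]
wrist_force: [-0.0, -1.2, -0.1]
grip_width: 0.001
grip_force: 0.0
```

Run:
```python
from h import *
p,R=now()
rows(p,R,[(-.03,0,.23,.35)])
c=[cams.read_camera(n) for n in('scene','side')]
a=[cv2.resize(k['pixels'][y:y+140,x:x+130],None,fx=3,fy=3,interpolation=3) for k,x,y in((c[0],225,80),(c[1],230,60))]
cv2.imwrite('pics/app.png',np.hstack(a)[:,:,::-1])
```

```text
t 1.2667 tip [-0.0079  0.0212  0.2349] phi 0.349 F [-0.12 -1.19 -0.12] w 0.0009500880490147868
(-0.03, 0, 0.23, 0.35) [0.0186, -0.0215, 0.0121, 0.0, 0.0011, -0.0144]
```

View pics/app.png

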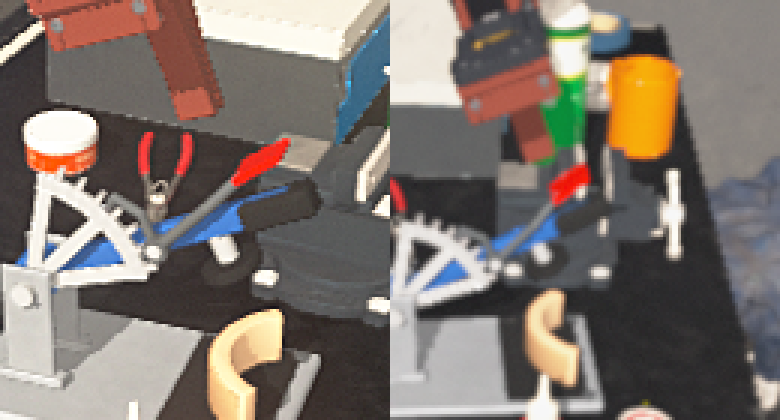

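The closed tips hang just above the paddle and slightly to the hinge side (scene ≈(291,118), paddle (311,133)). I'll move over the paddle.

Emit:
{"op": "jog_arm", "data": {"targets": [1,0.01,-0.011,0.004,0,0,-0.007,1,0.0186,-0.0215,0.009,0,0.001,-0.014,1,0.0186,-0.0215,0.012,0,0.001,-0.014]}}

```text
clock: 1.62
position: [0.5683, 0.266, 0.4047]
tcp_rot: [-0.049, 0.984, -0.007, -0.173]
wrist_force: [0.9, 0.1, 0.0]
grip_width: 0.0006
grip_force: 0.0
```

Run:
```python
from h import *
p,R=now()
rows(p,R,[(-.032,0,.22,.37),(-.034,0,.212,.39),(-.037,0,.206,.41),(-.040,0,.2,.43),(-.044,0,.192,.45)])
```

```text
t 1.6167 tip [-0.0343  0.0046  0.2336] phi 0.347 F [0.95 0.05 0.02] w 0.000564092839500912
(-0.032, 0, 0.22, 0.37) [-0.011, -0.0043, 0.012, 0.0019, 0.023, 0.0056]
(-0.034, 0, 0.212, 0.39) [-0.0154, -0.0043, 0.0203, 0.0018, 0.043, 0.0056]
(-0.037, 0, 0.206, 0.41) [-0.0183, -0.0044, 0.0272, 0.0018, 0.063, 0.0056]
(-0.04, 0, 0.2, 0.43) [-0.0212, -0.0044, 0.0341, 0.0017, 0.083, 0.0057]
(-0.044, 0, 0.192, 0.45) [-0.0237, -0.0044, 0.0433, 0.0017, 0.103, 0.0057]
```

Emit:
{"op": "jog_arm", "data": {"targets": [1,-0.008,-0.003,0.008,0.002,0.02,0.004,1,-0.011,-0.003,0.012,0.002,0.023,0.004,1,-0.011,-0.003,0.012,0.002,0.023,0.004,1,-0.011,-0.003,0.012,0.002,0.023,0.004]}}

```text
clock: 1.95
position: [0.5766, 0.2649, 0.3878]
tcp_rot: [-0.047, 0.982, -0.009, -0.185]
wrist_force: [-0.5, -1.0, 0.1]
grip_width: 0.0003
grip_force: 0.0
```

Run:
```python
from h import *
p,R=now()
rows(p,R,[(-.033,0,.21,.39),(-.037,0,.206,.41),(-.040,0,.2,.43),(-.044,0,.192,.45),(-.0485,0,.184,.48)])
```

```text
t 1.95 tip [-0.0304  0.0023  0.2182] phi 0.372 F [-0.6  -0.92  0.05] w 0.00032003180355297223
(-0.033, 0, 0.21, 0.39) [-0.0039, -0.0024, 0.0086, -0.0003, 0.0182, 0.0015]
(-0.037, 0, 0.206, 0.41) [-0.0052, -0.0024, 0.0139, -0.0003, 0.0382, 0.0015]
(-0.04, 0, 0.2, 0.43) [-0.0083, -0.0024, 0.0207, -0.0003, 0.0582, 0.0015]
(-0.044, 0, 0.192, 0.45) [-0.0111, -0.0024, 0.0299, -0.0003, 0.0782, 0.0015]
(-0.0485, 0, 0.184, 0.48) [-0.0152, -0.0024, 0.0395, -0.0004, 0.1082, 0.0015]
```

Emit:
{"op": "jog_arm", "data": {"targets": [1,-0.004,-0.0024,0.009,0,0.018,0,1,-0.005,-0.0024,0.014,0,0.038,0,1,-0.008,-0.0024,0.021,0,0.058,0,1,-0.008,-0.0024,0.021,0,0.058,0]}}

```text
clock: 2.28
position: [0.5764, 0.2617, 0.3641]
tcp_rot: [-0.046, 0.976, -0.01, -0.215]
wrist_force: [-0.6, 0.2, 1.4]
grip_width: 0.0007
grip_force: 0.7
```

Run:
```python
from h import *
p,R=now()
rows(p,R,[(-.044,0,.192,.45),(-.0485,0,.185,.48),(-.0495,0,.182,.48)])
```

```text
t 2.2833 tip [-0.0412 -0.0009  0.1989] phi 0.433 F [-0.55  0.29  1.35] w 0.0006583984535249653
(-0.044, 0, 0.192, 0.45) [-0.0034, 0.0008, 0.0075, -0.0006, 0.017, 0.0007]
(-0.0485, 0, 0.185, 0.48) [-0.0077, 0.0008, 0.0159, -0.0006, 0.047, 0.0007]
(-0.0495, 0, 0.182, 0.48) [-0.0081, 0.0008, 0.019, -0.0006, 0.047, 0.0007]
```

Emit:
{"op": "jog_arm", "data": {"targets": [1,-0.0035,0.001,0.0075,0,0.017,0,1,-0.008,0.001,0.016,0,0.047,0,1,-0.008,0.001,0.016,0,0.047,0]}}

```text
clock: 2.53
position: [0.5768, 0.2629, 0.3461]
tcp_rot: [-0.046, 0.97, -0.011, -0.238]
wrist_force: [-0.1, 0.1, 2.2]
grip_width: 0.0008
grip_force: 1.5
```

Run:
```python
from h import *
p,R=now()
def arc(a,h=.012): return (.11-(.187*np.cos(a)-h*np.sin(a)),0,.085+.187*np.sin(a)+h*np.cos(a),a)
rows(p,R,[arc(.48),arc(.44),arc(.39),arc(.34),arc(.29),arc(.24)])
c=[cams.read_camera(n) for n in('scene','side')]
a=[cv2.resize(k['pixels'][y:y+140,x:x+130],None,fx=3,fy=3,interpolation=3) for k,x,y in((c[0],225,80),(c[1],230,60))]
cv2.imwrite('pics/press.png',np.hstack(a)[:,:,::-1])
```

```text
t 2.5333 tip [-0.0484  0.0003  0.1847] phi 0.481 F [-0.07  0.06  2.19] w 0.0008141081845946814
(np.float64(-0.05032670045322836), 0, np.float64(0.1819966448996087), 0.48) [0.0005, -0.0004, 0.0033, -0.0004, -0.0007, 0.001]
(np.float64(-0.054077287441341146), 0, np.float64(0.1755076999259815), 0.44) [0.0081, -0.0004, 0.011, -0.0004, -0.0407, 0.001]
(np.float64(-0.05839573321183962), 0, np.float64(0.16719414234631894), 0.39) [0.0172, -0.0004, 0.0209, -0.0004, -0.0907, 0.0011]
(np.float64(-0.06229327734811098), 0, np.float64(0.15867514221667248), 0.34) [0.0258, -0.0004, 0.0313, -0.0004, -0.1407, 0.0011]
(np.float64(-0.06576017801961632), 0, np.float64(0.1499719926007566), 0.29) [0.0338, -0.0003, 0.0422, -0.0003, -0.1907, 0.0011]
(np.float64(-0.06878776978020394), 0, np.float64(0.14110644684009854), 0.24) [0.0413, -0.0003, 0.0534, -0.0003, -0.2407, 0.0011]
```

View pics/press.png

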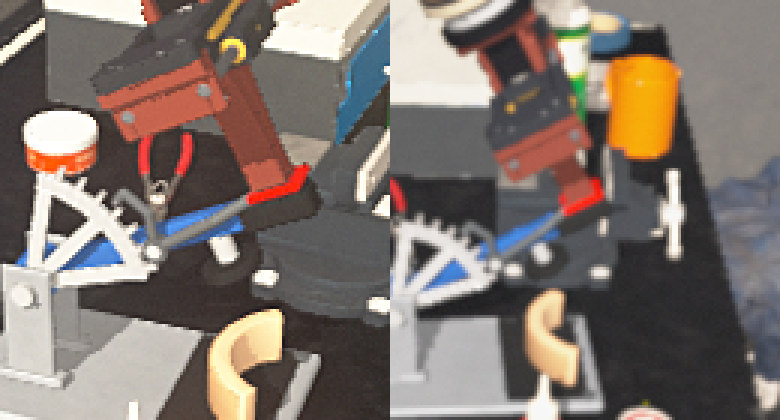

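The tips sit on the pressed paddle (scene ≈(316,142)), just to the hinge side of its middle. Next I push down along the arc.

Emit:
{"op": "jog_arm", "data": {"targets": [1,0.002,0,0.0035,0,-0.001,0,1,0.002,0,0.0035,0,-0.001,0,1,0.006,0,0.007,0,-0.02,0,1,0.01,0,0.011,0,-0.041,0,1,0.01,0,0.011,0,-0.041,0]}}

```text
clock: 3.05
position: [0.5631, 0.2615, 0.3442]
tcp_rot: [-0.047, 0.976, -0.01, -0.214]
wrist_force: [2.8, 1.4, 2.1]
grip_width: 0.0006
grip_force: 1.3
```

```bash
cat >> h.py <<'E'
def arc(a,h=.012,r=.187): return tuple(np.round((.11-(r*np.cos(a)-h*np.sin(a)),0,.085+r*np.sin(a)+h*np.cos(a),a),4).tolist())
E
python3 - <<'E'
from h import *
p,R=now()
rows(p,R,[arc(.40),arc(.36),arc(.32),arc(.28),arc(.24),arc(.2),arc(.16)])
E
```

```text
t 3.05 tip [-0.0541  0.0003  0.1788] phi 0.431 F [2.9  1.1  2.11] w 0.0006316191155240099
(-0.0576, 0.0, 0.1689, 0.4) [0.0046, -0.0002, 0.0105, 0.0003, -0.031, 0.0016]
(-0.0608, 0.0, 0.1621, 0.36) [0.012, -0.0002, 0.0184, 0.0004, -0.071, 0.0016]
(-0.0637, 0.0, 0.1552, 0.32) [0.019, -0.0002, 0.0266, 0.0004, -0.111, 0.0016]
(-0.0664, 0.0, 0.1482, 0.28) [0.0257, -0.0002, 0.035, 0.0004, -0.151, 0.0016]
(-0.0688, 0.0, 0.1411, 0.24) [0.0321, -0.0002, 0.0437, 0.0005, -0.191, 0.0015]
(-0.0709, 0.0, 0.1339, 0.2) [0.0381, -0.0002, 0.0526, 0.0005, -0.231, 0.0015]
(-0.0727, 0.0, 0.1266, 0.16) [0.0438, -0.0002, 0.0618, 0.0005, -0.271, 0.0015]
```

Emit:
{"op": "jog_arm", "data": {"targets": [1,0.004,0,0.009,0,-0.031,0,1,0.011,0,0.017,0,-0.071,0,1,0.018,0,0.025,0,-0.111,0,1,0.0245,0,0.0335,0,-0.151,0,1,0.0245,0,0.0335,0,-0.151,0]}}

```text
clock: 3.47
position: [0.5259, 0.2581, 0.3237]
tcp_rot: [-0.048, 0.989, -0.006, -0.14]
wrist_force: [2.1, 0.3, 2.9]
grip_width: 0.0006
grip_force: 1.4
```

Run:
```python
from h import *
p,R=now()
rows(p,R,[arc(a) for a in (.24,.2,.16,.12,.09,.06,.03,0)])
c=[cams.read_camera(n) for n in('scene','side')]
a=[cv2.resize(k['pixels'][y:y+140,x:x+130],None,fx=3,fy=3,interpolation=3) for k,x,y in((c[0],225,80),(c[1],230,60))]
cv2.imwrite('pics/mid.png',np.hstack(a)[:,:,::-1])
```

```text
t 3.4667 tip [-0.066   0.0004  0.1488] phi 0.282 F [2.12 0.13 2.85] w 0.0006191007087002882
(-0.0688, 0.0, 0.1411, 0.24) [0.0081, -0.0004, 0.0084, 0.0001, -0.0417, 0.0023]
(-0.0709, 0.0, 0.1339, 0.2) [0.0154, -0.0003, 0.0163, 0.0001, -0.0817, 0.0023]
(-0.0727, 0.0, 0.1266, 0.16) [0.0223, -0.0003, 0.0246, 0.0002, -0.1217, 0.0023]
(-0.0742, 0.0, 0.1193, 0.12) [0.0289, -0.0003, 0.033, 0.0002, -0.1617, 0.0023]
(-0.0752, 0.0, 0.1138, 0.09) [0.0337, -0.0003, 0.0395, 0.0003, -0.1917, 0.0023]
(-0.0759, 0.0, 0.1082, 0.06) [0.0382, -0.0003, 0.0462, 0.0003, -0.2217, 0.0023]
(-0.0766, 0.0, 0.1026, 0.03) [0.0426, -0.0003, 0.0531, 0.0003, -0.2517, 0.0023]
(-0.077, 0.0, 0.097, 0.0) [0.0467, -0.0003, 0.06, 0.0004, -0.2817, 0.0023]
```

View pics/mid.png

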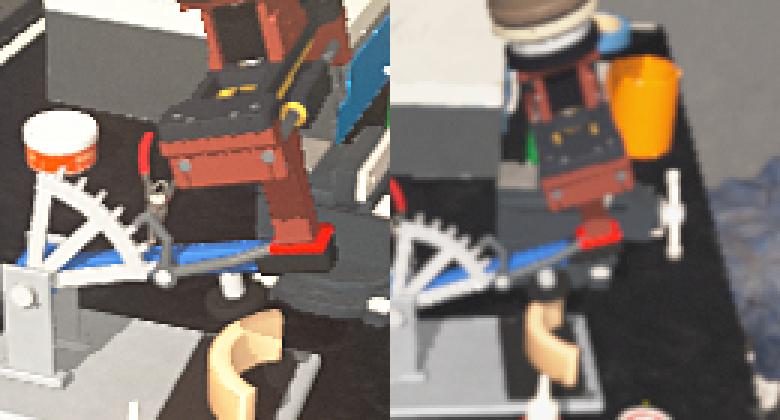

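The arm is coming down with the tips still on the paddle (scene ≈(326,160)), and the pad is above the shoe. I continue.

Emit:
{"op": "jog_arm", "data": {"targets": [1,0.007,0,0.008,0,-0.041,0,1,0.014,0,0.016,0,-0.081,0,1,0.021,0,0.0245,0,-0.121,0,1,0.027,0,0.033,0,-0.161,0,1,0.027,0,0.033,0,-0.161,0]}}

```text
clock: 3.98
position: [0.4914, 0.2549, 0.2987]
tcp_rot: [-0.048, 0.997, -0.003, -0.061]
wrist_force: [0.2, -0.6, 2.7]
grip_width: 0.0006
grip_force: 1.5
```

Run:
```python
from h import *
p,R=now()
rows(p,R,[arc(a) for a in (.12,.09,.06,.03,0)])
```

```text
t 3.9833 tip [-0.0723  0.0004  0.118 ] phi 0.123 F [ 0.12 -0.62  2.68] w 0.0006296888125112629
(-0.0742, 0.0, 0.1193, 0.12) [0.0025, -0.0003, -0.001, 0.0, -0.0025, 0.0017]
(-0.0752, 0.0, 0.1138, 0.09) [0.0083, -0.0003, 0.0046, 0.0, -0.0325, 0.0017]
(-0.0759, 0.0, 0.1082, 0.06) [0.0137, -0.0003, 0.0106, 0.0001, -0.0625, 0.0017]
(-0.0766, 0.0, 0.1026, 0.03) [0.0192, -0.0003, 0.0166, 0.0001, -0.0925, 0.0017]
(-0.077, 0.0, 0.097, 0.0) [0.0243, -0.0003, 0.0228, 0.0001, -0.1225, 0.0017]
```

Emit:
{"op": "jog_arm", "data": {"targets": [1,0.0065,0,0.005,0,-0.033,0,1,0.012,0,0.011,0,-0.063,0,1,0.0175,0,0.017,0,-0.093,0,1,0.0175,0,0.017,0,-0.093,0]}}

```text
clock: 4.32
position: [0.473, 0.2531, 0.2842]
tcp_rot: [-0.048, 0.999, -0.001, -0.015]
wrist_force: [1.1, -0.1, 3.5]
grip_width: 0.0004
grip_force: 1.4
```

Run:
```python
from h import *
p,R=now()
rows(p,R,[arc(a) for a in (.03,.015,0)])
```

```text
t 4.3167 tip [-0.0739  0.0004  0.1023] phi 0.029 F [ 1.06 -0.16  3.49] w 0.0003785230790347275
(-0.0766, 0.0, 0.1026, 0.03) [0.0026, -0.0004, -0.0002, 0.0003, 0.0006, 0.0013]
(-0.0768, 0.0, 0.0998, 0.015) [0.0054, -0.0004, 0.0026, 0.0003, -0.0144, 0.0013]
(-0.077, 0.0, 0.097, 0.0) [0.0083, -0.0004, 0.0055, 0.0003, -0.0294, 0.0013]
```

Emit:
{"op": "jog_arm", "data": {"targets": [1,0.0035,0,0.003,0,-0.02,0,1,0.005,0,0.005,0,-0.029,0,1,0.005,0,0.005,0,-0.029,0]}}

```text
clock: 4.57
position: [0.4683, 0.2527, 0.2798]
tcp_rot: [-0.047, 0.999, 0.0, -0.001]
wrist_force: [-1.8, -0.1, 5.5]
grip_width: 0.0002
grip_force: 2.8
```

Run:
```python
from h import *
now()
c=[cams.read_camera(n) for n in('scene','side')]
a=[cv2.resize(k['pixels'][y:y+130,x:x+130],None,fx=3,fy=3,interpolation=3) for k,x,y in((c[0],225,120),(c[1],220,95))]
cv2.imwrite('pics/down.png',np.hstack(a)[:,:,::-1])
```

```text
t 4.5667 tip [-0.0737  0.0004  0.0978] phi 0.002 F [-1.83  0.07  5.46] w 0.00023047874816211272
```

View pics/down.png

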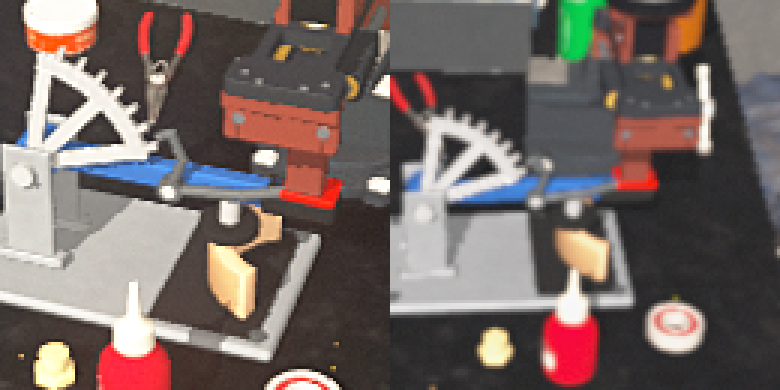

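The arm is nearly level, with the pad at the shoe top (scene ≈(303,195)). I press further until the force rises.

Emit:
{"op": "jog_arm", "data": {"targets": [1,0,0,0.002,0,0,0,1,0,0,0.004,0,0,0,1,0,0,0.004,0,0,0]}}

```text
clock: 4.92
position: [0.4685, 0.2528, 0.2779]
tcp_rot: [-0.047, 0.999, 0.0, -0.002]
wrist_force: [-10.3, -4.1, 30.4]
grip_width: 0.0006
grip_force: 15.0
```

Run:
```python
from h import *
now()
```

```text
t 4.9167 tip [-0.0737  0.0005  0.0959] phi 0.003 F [-10.64  -3.09  30.38] w 0.0005949910579041615
```

It is firmly seated: force at 30 N, tip stopped at 96 mm. I let go by going straight up.

Emit:
{"op": "jog_arm", "data": {"targets": [1,0,0,-0.003,0,0,0,1,0,0,-0.01,0,0,0,1,0,0,-0.025,0,0,0,1,0,0,-0.05,0,0,0,1,0,0,-0.085,0,0,0]}}

```text
clock: 5.33
position: [0.4677, 0.252, 0.3594]
tcp_rot: [-0.047, 0.999, -0.001, -0.003]
wrist_force: [0.1, 0.9, -0.6]
grip_width: 0.0005
grip_force: 0.0
```

Emit:
{"op": "jog_arm", "data": {"targets": [1,0,0,-0.03,0,0,0,1,0,0,-0.05,0,0,0,1,0,0,-0.06,0,0,0,1,0,0,-0.06,0,0,0]}}

```text
clock: 5.67
position: [0.4686, 0.2526, 0.4225]
tcp_rot: [-0.047, 0.999, 0.001, 0.001]
wrist_force: [-0.4, 0.1, -0.4]
grip_width: 0.0005
grip_force: 0.0
```

Run:
```python
from h import *
now()
c=[cams.read_camera(n) for n in('scene','side')]
a=[cv2.resize(k['pixels'][y:y+130,x:x+130],None,fx=3,fy=3,interpolation=3) for k,x,y in((c[0],225,120),(c[1],220,95))]
cv2.imwrite('pics/up.png',np.hstack(a)[:,:,::-1])
```

```text
t 5.6667 tip [-0.0728  0.0006  0.2405] phi -0.001 F [-0.39  0.12 -0.39] w 0.0005238179788039814
```

View pics/up.png

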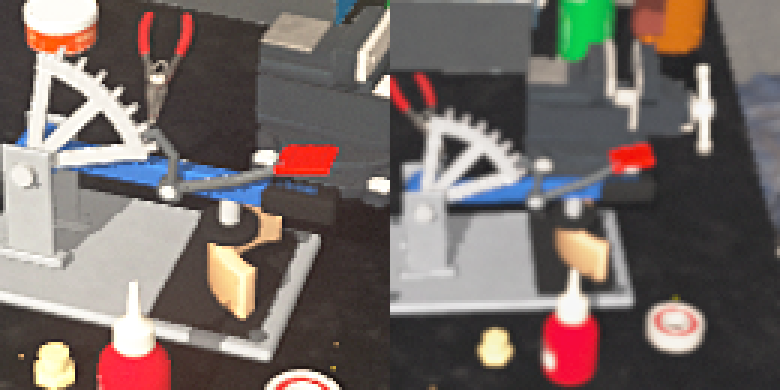

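The fingers are clear and the paddle has sprung back (scene ≈(327,173)). The pad is on the shoe, and the shoe, bottle, bearing and plug look undisturbed. I'll check the paddle height numerically, then hand in.

Run:
```python
from h import *
X=tri(cams.read_camera('scene'),(327.3,173.3),cams.read_camera('side'),(300.7,147.3))
h=RH.inv().apply(X-OH);print(h);a=np.arctan2(h[2]-.085,.11-h[0]);print('arm+pawl drop vs start',.637-a)
if abs(.637-a-.48)<.06: print(job.close_job())
```

```text
[-0.07276702 -0.00357675  0.11356583]
arm+pawl drop vs start 0.48195797147808184
the job is handed in; nothing more can be done
None
```

I pressed the pawl paddle and pushed the arm down until the pad sat on the brake shoe. On release the pawl sprang back into the teeth (paddle turned 0.48 rad from its start). The shoe and the other objects looked undisturbed in the last pictures, and I handed the job in at about 6 s.

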